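# Set a damper's adjuster to the third click and hold it

### The job

The adjuster knob of the clamped damper is locked by a long steel pin standing in the sleeve beside it: pull the pin out, stand it in the open tin and let go of it. Then take the knob by its bar, turn it clockwise (seen from above) fully home against its end stop, and turn it back counter-clockwise three clicks, not running on to the fourth. Finish still gripping the knob on the third click, and leave the other things on the bench where they are.

Things in the scene. Friction and masses are not known exactly. Their poses are not given: they have to be found in the camera images.
- damper: damper lying clamped to the bench, does not move; origin on the bench under the knob's axis, z up, x along its yellow 46 mm tube, which runs from the head towards +x to x = 247 mm, top at 53 mm. The round aluminium head (50 mm diameter, 56 mm high) stands on the origin with the knob on top. Beside it stands the pin's sleeve, an upright steel tube, outer diameter 23, bore 15, mouth at z = 56, floor at z = 20 mm, its axis at x = -28.4, y = 22.1 mm
- pin: plain steel lock pin, 160 mm long, about 0.18 kg; origin at the centre of its foot, z along it to the head; shank 12 mm diameter, then a thicker head 20 mm in diameter from 115 to 160 mm above the foot. It starts upright and loose in the sleeve, foot on the sleeve's floor (20 mm above the bench), and blocks the knob's bar from going home
- tin: open round steel tin standing on the bench, outer diameter about 74 mm at the rim, wall 4 mm, 100 mm high, floor about 5 mm thick, about 0.4 kg, loose; origin under its centre, z up. It changes places with a closed can of like size
- bar: the knob's grip: an upright aluminium bar 76 mm long (its x), 14 mm thick (its y), 40 mm high (z 0 to 40); origin on the knob's axis at the bar's underside, 64 mm above the bench, z up; below it only a 44 mm disc 8 mm thick. It turns with the knob. Pinch it across its thickness from above, midway along
- knob (a joint): angle of the knob (rad), growing counter-clockwise from above; 0 is fully home (clockwise) against the end stop; clicks (detents) every 0.4 rad: first 0.4, second 0.8, third 1.2, fourth 1.6 and on to 2.4. It starts about 0.4 to 0.8. Leaving a click the detent resists with about 0.1 to 0.15 N m up to midway, then pulls as much into the next click, where a free knob comes to rest within about 0.03 rad
- can: bystander: closed steel can, 72 mm diameter, 120 mm high, origin under its centre
- jar: bystander: lidded glass jar, 68 mm diameter, 90 mm high, origin under its centre
- wrench: bystander: steel wrench lying flat, 170 mm long along its x, near the damper's robot side, origin near its middle
- disc: bystander: brake disc lying flat, 200 mm diameter, 45 mm high at its hub, origin under its centre
- bearing: bystander: steel hub bearing lying flat, 64 mm diameter, 30 mm high, origin under its centre
There are look-alikes about, which are no part of the job. There is more than one size of the pin; the job needs the smaller.

How it is judged:
On the way, in this order (a step that is already met when the one before it is completed fails the run):
1. the pin is pulled clear of its sleeve in the fingers (z of pin in the frame of damper above 0.06 m and contact force between the fingers and pin above 1 N), for 0.1 s.
2. the pin stands in the tin, foot at its floor, let go (z of pin in the frame of tin between -0.003 and 0.025 m and horizontal distance between pin and tin below 0.037 m and angle between tin's own z axis and vertical below 0.15 rad and contact force between the fingers and pin below 0.1 N), for 0.2 s.
3. the knob is fully home against its end stop, in the fingers (value of joint knob below 0.08 rad and contact force between the fingers and bar above 1 N), for 0.1 s.
At the end, for the whole second after the job is handed in: the knob is on its third click (1.2 rad from home, within 0.12), still, gripped by the fingers with more than 2 N; the pin stands at rest in the upright tin, its foot within 25 mm of the tin's underside, untouched by the fingers (all of step 2 and value of joint knob between 1.08 and 1.32 rad and velocity of joint knob between -0.1 and 0.1 rad/s and contact force between the fingers and bar above 2 N and linear speed of pin below 0.05 m/s); the arm keeps its last pose, push and grip.
It fails at once if the knob is run on towards the fourth click (past 1.45 rad) (value of joint knob above 1.45 rad).
It fails at once if a bystander is shifted by more than 40 mm (distance of any of can, jar, wrench, disc, bearing from where it was at the start of the episode above 0.04 m).
It also fails if it takes over 58 s, if anything falls off the work surface, if the arm or the gripper's body presses on something with over 40 N, if the wrist force passes 120 N, or if a joint passes its speed limit or range.

### The arm

A 7-joint arm with a two-finger parallel gripper is mounted at the origin on the work surface. World frame = base frame: x ahead of the robot, y to its left, z up, the work surface at z = 0. Lengths are in m, angles in rad, forces in N, time in s.
With the tool pointing down it reaches from about 0.425 to 0.95 m from the base axis. Payload 4.7 kg.
Tool frame: the origin (TCP) lies between the finger pads; the fingertips stand ahead of it and the grasp point (between the pads) lies 11 mm behind it (r.tip_reach is the z of the fingertips in the tool frame, in m); z points along the fingers, y is the line along which they close (so a half turn about z gives the same grasp; the last joint's range is limited). The gripper opens to 87 mm and grips with 3 to 60 N. Pads are 19 mm wide; open, the fingers measure 117 mm over their backs; the gripper's body (75 mm by 190 mm) begins 51 mm behind the grasp point.
Start: joints at [1.245, 0.469, -0.049, 1.532, 0.024, 1.141, -0.082], TCP at [0.197, -0.645, 0.231] pointing down, gripper open.
Joint ranges: [-2.59, 2.59], [-0.33, 1.99], [-1.39, 1.29], [0.1, 2.45], [-1.04, 4.18], [0.21, 1.99], [-2.66, 2.66]. Speed limits (rad/s): [2.57, 2.57, 3.14, 3.14, 3.14, 3.14, 3.14].

### API

Orientations are given as a rotation vector (axis times angle).
In Python, from station import sensors, grab_frame, camera_params, r, nets gives the robot as it stands.
- The arm moves only by the shell command python3 -m pendant 'ROWS' [FORCE]. ROWS is JSON, a list of rows, each a list of 7 numbers: the turn, a rotation vector about the tool's x, y, z in units of 8 degrees (1.0 is 8 degrees), then the shift along the tool's x, y, z in units of 50 mm (1.0 is 50 mm), then the opening, from -1 (shut) to 1 (fully open). In form: [[ax, ay, az, dx, dy, dz, grip], ...]. A call has 1 to 20 rows; each row is the pose to reach, as a shift and turn from the pose commanded when the call began, along the tool's axes at that moment; what a row does not reach only later rows make up. A row lasts 1/10 s, in which the tool goes at most 50 mm and 8.59 degrees, less where a joint would pass 70% of its speed; a pose out of reach is approached as far as the arm can. A call with a gripper value outside its range is refused whole. The fingers move at their own pace and stop on an object; FORCE is the grip in N (left out, the last holds). Time passes only in rows, so rows that repeat a pose let the fingers close. It gives the time, the measured TCP pose, the force, the opening and the grip force at its end, in the units of the state.
- sensors.sense(): the state, without advancing time (a new reading comes with each control period).
- grab_frame(name): name is "side" or "top" or "wrist"; returns the picture (384x512x3 uint8, red, green, blue); there is no depth.
- camera_params(name): a dict with "intrinsics" (3x3 intrinsics, pixels), "R" (3x3) and "t" (3): a world point X has camera coordinates R X + t. Camera axes: x right, y down, z forward; pixel columns grow to the right and rows downward; lengths in m; the calibration is good to about 2 mm. A picture is of the moment at which its call begins: read the wrist's pose just before it. camera_params takes no time and is no camera call; for the wrist camera it gives the pose at the moment of the call.
- r.finish_job(): hands the job in; it is judged then, once.
Trained networks look in the newest picture that a camera, given by its name, has taken for a name from the list of things; names that differ only in an ending like _2 or _b are one class to them, and where a whole thing is asked for, a point or a joint stands for the part that bears it (a point fixed in the world has none). Each returns a list of dicts, best first, with "confidence" (0 to 1); they miss things now and then, are a little off and sometimes report something else, mostly with a low value. They report only what shows in the picture. A call takes as long as a camera call. They do not tell look-alikes from the thing itself.
- nets.find_in(camera, query): "xyz" ([x, y, z] in m, in world coordinates, good to about 4 mm: the middle of the surface that is visible of it).
The state is a dict: "time": time; "joint_pos": joint angles; "dq": joint speeds; "effort": joint torques, N m; "tool_pos": TCP position; "tcp_rot": TCP orientation; "contact_force": force on the tool from outside, world axes, zero at the start; "wrist_torque": the same for the moment, N m; "gripper_width": finger opening in m; "gripper_force": force on a finger pad.
Only numpy, scipy, OpenCV 4.12 (cv2) and the standard library are available. Lean on these libraries where they do the work, as an engineer would, in place of code of your own. Each camera call takes 0.05 s, during which the arm holds its last target. There are 200 camera calls.

## Working session

There is one attempt and no reset: what is moved stays moved. The work goes in short steps, Python scripts to look and compute and a shell command to move; the robot and the scene stay as the last step left them, time stands still between calls to the robot, and variables do not carry over. Pictures are saved under pics/ and viewed, at most 12 in all, crops included, and the job is handed in when it is done.

```bash
ls; mkdir -p pics
cat > h.py <<'E'
import numpy as np, cv2
from scipy.spatial.transform import Rotation as R
from station import sensors, grab_frame, camera_params, r, nets
def snap(cam,name):
    im=grab_frame(cam); cv2.imwrite(f'pics/{name}.png',im[:,:,::-1]); return im
def ray(cam,px):
    p=camera_params(cam);K=np.array(p['intrinsics']);Rm=np.array(p['R']);t=np.array(p['t'])
    return -Rm.T@t, Rm.T@np.linalg.inv(K)@np.array([*px,1.])
def atz(cam,px,z):
    c,d=ray(cam,px); return c+d*(z-c[2])/d[2]
def proj(cam,X):
    p=camera_params(cam);q=np.array(p['intrinsics'])@(np.array(p['R'])@np.array(X)+np.array(p['t'])); return q[:2]/q[2]
def rows(target,yaw=None):
    """shift in tool axes (units of 50mm) to world tcp target; z-turn units to bring tool y-axis to world heading yaw (mod pi)"""
    s=sensors.sense();Rt=R.from_rotvec(s['tcp_rot']);d=Rt.inv().apply(np.array(target)-s['tool_pos'])/.05
    print('shift',d.round(3),'tcp',np.round(s['tool_pos'],4),'t',s['time'])
    M=Rt.as_matrix()
    print('toolx',M[:,0].round(3),'tooly',M[:,1].round(3),'toolz',M[:,2].round(3))
    if yaw is not None:
        h=np.arctan2(M[1,1],M[0,1]); e=(yaw-h+np.pi/2)%np.pi-np.pi/2
        print('az units (tool z down => neg)',-np.degrees(e)/8,'j7',s['joint_pos'][6])
E
python3 - <<'E'
from h import *
print(r.tip_reach)
for c in('top','side'):
    snap(c,c+'0')
    for q in('damper','pin','tin','bar','can','jar','wrench','disc','bearing'):
        print(c,q,[(np.round(d['xyz'],3).tolist(),round(d['confidence'],2),proj(c,d['xyz']).round().astype(int).tolist()) for d in nets.find_in(c,q)])
print(sensors.sense()['time'])
a=cv2.imread('pics/top0.png');b=cv2.imread('pics/side0.png')
cv2.imwrite('pics/t0.png',cv2.resize(a,(800,600),interpolation=cv2.INTER_CUBIC));cv2.imwrite('pics/s0.png',cv2.resize(b,(800,600),interpolation=cv2.INTER_CUBIC))
E
```

```text
pics
0.008
top damper [([0.613, -0.058, 0.051], 0.9, [271, 165])]
top pin [([0.426, -0.001, 0.217], 0.69, [242, 246]), ([0.482, -0.034, 0.178], 0.6, [259, 218])]
top tin [([0.499, -0.3, 0.057], 0.55, [367, 212])]
top bar [([0.508, -0.052, 0.1], 0.85, [268, 207])]
top can [([0.446, 0.255, 0.123], 0.62, [137, 230])]
top jar [([0.666, 0.305, 0.091], 0.86, [125, 140]), ([0.501, -0.3, 0.057], 0.59, [367, 212]), ([0.504, -0.058, 0.101], 0.27, [270, 208])]
top wrench [([0.376, 0.068, 0.008], 0.61, [221, 255])]
top disc [([0.694, -0.381, 0.012], 0.94, [393, 139]), ([0.67, 0.306, 0.09], 0.25, [125, 138])]
top bearing [([0.41, -0.119, 0.019], 0.56, [292, 245])]
side damper [([0.584, -0.036, 0.048], 0.57, [227, 208])]
side pin [([0.474, -0.023, 0.142], 0.62, [271, 183]), ([0.427, 0.01, 0.156], 0.59, [291, 189])]
side tin [([0.495, -0.264, 0.073], 0.97, [273, 150])]
side bar [([0.586, -0.038, 0.046], 0.24, [226, 208])]
side can [([0.443, 0.301, 0.104], 0.7, [269, 312]), ([0.584, -0.037, 0.048], 0.16, [227, 208])]
side jar [([0.657, 0.336, 0.067], 0.8, [151, 329])]
side wrench [([0.376, 0.078, 0.011], 0.78, [309, 260])]
side disc [([0.686, -0.358, 0.016], 0.63, [213, 145])]
side bearing [([0.398, -0.106, 0.016], 0.7, [304, 205])]
1.0
```

View pics/t0.png

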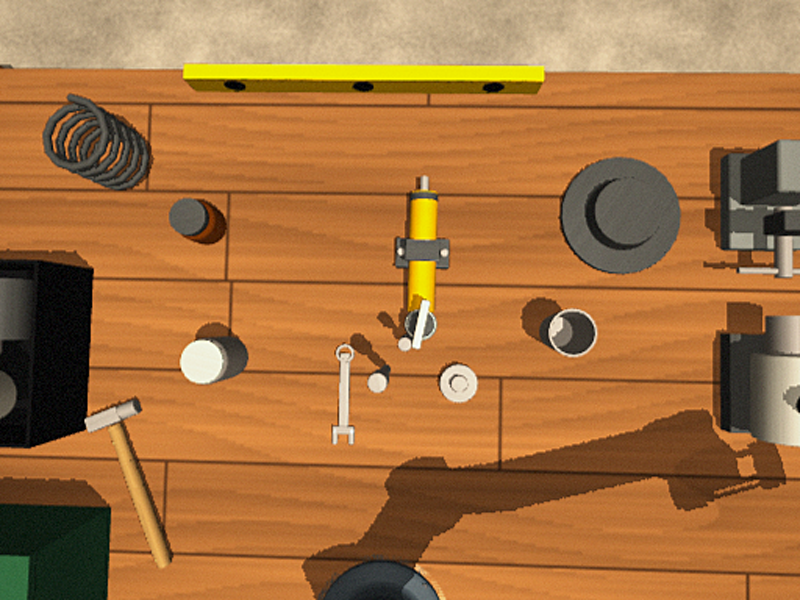

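View pics/s0.png

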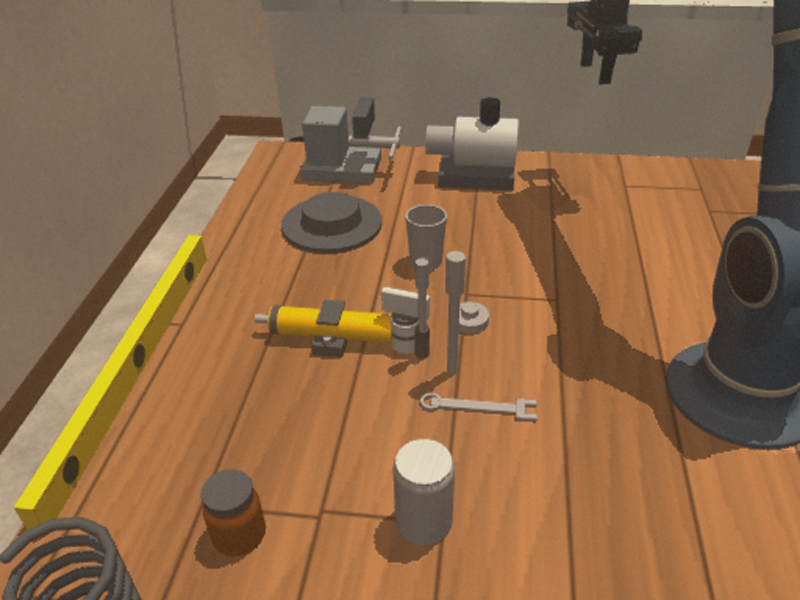

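The top view shows two pin-like things: the pin in the sleeve, head at about (405,344) in the 800 px picture, and a taller free-standing pin at about (377,381). The sleeved, smaller one is the pin I want. The open tin is at (572,333) and the closed can at (212,361). The bar is at (420,324), between the two ends of the damper head.

Run:
```python
from h import *
print('tin',atz('top',(366.3,213),.1),'pin',atz('top',(259.2,220),.18),'decoy',atz('top',(241.3,244),.215))
for p in((413,347),(425,302)): print('bar',atz('top',np.array(p)*.64,.104))
print('tube end',atz('top',np.array((423,196))*.64,.053))
print('cam in tool',R.from_rotvec(sensors.sense()['tcp_rot']).inv().apply(ray('wrist',(256,192))[0]-sensors.sense()['tool_pos']), ray('wrist',(256,192))[1])
rows((.482,-.034,.33),np.radians(60))
a=cv2.imread('pics/top0.png')[180:270,215:305];cv2.imwrite('pics/c0.png',cv2.resize(a,None,fx=6,fy=6,interpolation=cv2.INTER_CUBIC))
```

```text
tin [ 0.49774437 -0.2866612   0.1       ] pin [ 0.47839372 -0.03416548  0.18      ] decoy [0.42938776 0.00107574 0.215     ]
bar [ 0.47086649 -0.04489091  0.104     ]
bar [ 0.53993698 -0.06184667  0.104     ]
tube end [ 0.71556262 -0.05591563  0.053     ]
cam in tool [ 0.08168622 -0.00054748 -0.1548699 ] [-0.26941835 -0.0959266  -0.95836614]
shift [  9.019 -10.03   -1.989] tcp [ 0.1975 -0.6455  0.2306] t 1.0
toolx [0.956 0.292 0.   ] tooly [ 0.292 -0.956  0.   ] toolz [ 0. -0. -1.]
az units (tool z down => neg) 5.87591196639811 j7 -0.08229487645146716
```

View pics/c0.png

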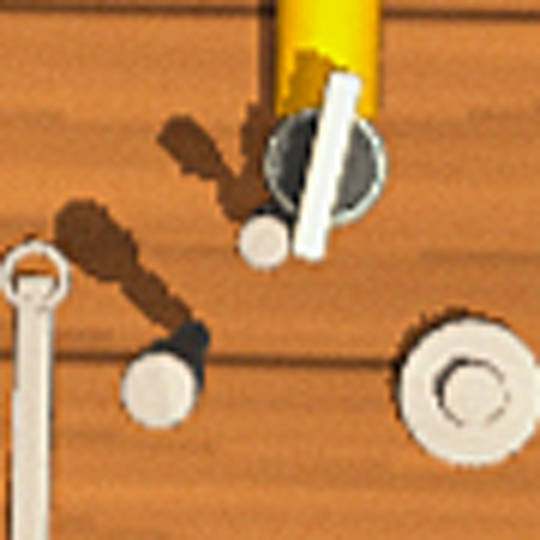

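The crop shows the sleeved pin, with the smaller head, at (265,240). The thicker decoy is at (158,388), so the choice stands.

```bash
python3 -m pendant '[[0,0,0,0.5,-0.5,-0.8,1],[0,0,5.9,9,-10,-2,1],[0,0,5.9,9,-10,-2,1],[0,0,5.9,9,-10,-2,1],[0,0,5.9,9,-10,-2,1],[0,0,5.9,9,-10,-2,1],[0,0,5.9,9,-10,-2,1],[0,0,5.9,9,-10,-2,1],[0,0,5.9,9,-10,-2,1],[0,0,5.9,9,-10,-2,1],[0,0,5.9,9,-10,-2,1],[0,0,5.9,9,-10,-2,1],[0,0,5.9,9,-10,-2,1],[0,0,5.9,9,-10,-2,1],[0,0,5.9,9,-10,-2,1],[0,0,5.9,9,-10,-2,1],[0,0,5.9,9,-10,-2,1],[0,0,5.9,9,-10,-2,1]]' 30
python3 - <<'E'
from h import *
snap('wrist','w1')
for q in('pin','bar','damper'): print(q,[(np.round(d['xyz'],3).tolist(),round(d['confidence'],2),proj('wrist',d['xyz']).round().tolist()) for d in nets.find_in('wrist',q)])
rows((.479,-.034,.33),np.radians(60))
E
```

```text
time: 2.8
tool_pos: [0.4811, -0.0374, 0.3304]
tcp_rot: [3.031, -0.823, -0.0]
contact_force: [0.7, 0.6, 0.4]
gripper_width: 0.0873
gripper_force: 0.0
pin [([0.482, -0.038, 0.175], 0.89, [253.0, 181.0]), ([0.434, -0.005, 0.198], 0.71, [249.0, 244.0])]
bar [([0.501, -0.059, 0.104], 0.77, [260.0, 142.0])]
damper [([0.608, -0.053, 0.05], 0.93, [213.0, 65.0])]
shift [-0.066 -0.021  0.011] tcp [ 0.4813 -0.0366  0.3306] t 3.0
toolx [ 0.864 -0.504  0.   ] tooly [-0.504 -0.864  0.   ] toolz [ 0. -0. -1.]
az units (tool z down => neg) -0.035767719802967085 j7 -2.1530214061654314
```

View pics/w1.png

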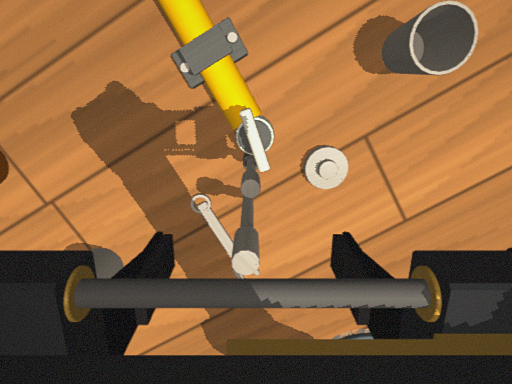

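The wrist view shows the pin head at (250,185), the decoy head at (246,262), the bar from (246,114) to (265,168), and the tin rim centred at (444,38).

Run:
```python
from h import *
for n,p,z in(('pin',(251,187),.18),('decoy',(246,262),.215),('bar1',(246,114),.104),('bar2',(264,168),.104),('tin',(444,38),.1)): print(n,atz('wrist',p,z).round(4))
rows((.480,-.036,.150),np.radians(60))
```

```text
pin [ 0.4782 -0.0332  0.18  ]
decoy [0.4263 0.0025 0.215 ]
bar1 [ 0.5375 -0.061   0.104 ]
bar2 [ 0.4724 -0.0476  0.104 ]
tin [ 0.498  -0.2865  0.1   ]
shift [-2.900e-02  3.000e-03  3.611e+00] tcp [ 0.4813 -0.0366  0.3306] t 3.0
toolx [ 0.864 -0.504  0.   ] tooly [-0.504 -0.864  0.   ] toolz [ 0. -0. -1.]
az units (tool z down => neg) -0.035767719802967085 j7 -2.1530214061654314
```

```bash
python3 -m pendant '[[0,0,0,-0.06,-0.02,1,1],[0,0,0,-0.06,-0.02,2,1],[0,0,0,-0.06,-0.02,2.7,1],[0,0,0,-0.06,-0.02,3.3,1],[0,0,0,-0.06,-0.02,3.65,1],[0,0,0,-0.06,-0.02,3.65,1],[0,0,0,-0.06,-0.02,3.65,-1],[0,0,0,-0.06,-0.02,3.65,-1],[0,0,0,-0.06,-0.02,3.65,-1],[0,0,0,-0.06,-0.02,3.65,-1],[0,0,0,-0.06,-0.02,3.65,-1],[0,0,0,-0.06,-0.02,3.65,-1]]' 30
python3 -c "
from h import *
rows((.479,-.034,.148))"
```

```text
time: 4.2
tool_pos: [0.4796, -0.0334, 0.1483]
tcp_rot: [3.033, -0.818, 0.001]
contact_force: [-0.1, -1.1, 0.7]
gripper_width: 0.0471
gripper_force: 0.0
shift [-0.004  0.016  0.006] tcp [ 0.4796 -0.0334  0.1483] t 4.2
toolx [ 0.864 -0.503  0.001] tooly [-0.503 -0.864 -0.   ] toolz [ 0.001 -0.    -1.   ]
```

```bash
python3 -m pendant '[[0,0,0,0,0,0,-1],[0,0,0,0,0,0,-1],[0,0,0,0,0,0,-1],[0,0,0,0,0,0,-1],[0,0,0,0,0,0,-1],[0,0,0,0,0,0,-1],[0,0,0,0,0,0,-1],[0,0,0,0,0,0,-1],[0,0,0,0,0,-0.3,-1]]' 30
```

```text
time: 5.1
tool_pos: [0.4783, -0.0333, 0.1615]
tcp_rot: [3.033, -0.818, -0.005]
contact_force: [-0.8, -1.1, -2.7]
gripper_width: 0.019
gripper_force: 30.0
```

```bash
python3 -m pendant '[[0,0,0,0,0,-0.3,-1],[0,0,0,0,0,-0.6,-1],[0,0,0,0,0,-1,-1],[0,0,0,0,0,-1.4,-1],[0,0,0,0,0,-1.8,-1],[0,0,0,0,0,-2.2,-1],[0,0,0,0,0,-2.4,-1],[0,0,0,0,0,-2.4,-1]]' 30
python3 - <<'E'
from h import *
snap('side','s2');a=cv2.imread('pics/side0.png')
cv2.imwrite('pics/s2c.png',cv2.resize(cv2.imread('pics/s2.png')[60:260,170:370],None,fx=2.5,fy=2.5))
rows((.498,-.2865,.286))
E
```

```text
time: 5.9
tool_pos: [0.4801, -0.0332, 0.284]
tcp_rot: [-3.033, 0.818, -0.004]
contact_force: [-0.1, -0.6, -1.6]
gripper_width: 0.0192
gripper_force: 30.0
shift [ 2.869  4.19  -0.064] tcp [ 0.4794 -0.0333  0.2828] t 5.95
toolx [ 0.864 -0.503  0.   ] tooly [-0.503 -0.864 -0.   ] toolz [ 0. -0. -1.]
```

View pics/s2c.png

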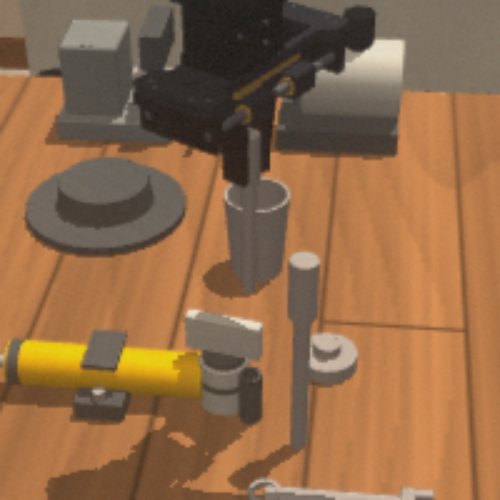

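The pin hangs upright in the fingers, foot at about (248,290), and the sleeve at (250,393) is empty. The decoy is undisturbed. Now I'll go over the tin.

```bash
python3 -m pendant '[[0,0,0,0.3,0.4,0,-1],[0,0,0,0.75,1.1,0,-1],[0,0,0,1.3,1.9,0,-1],[0,0,0,1.8,2.6,0,-1],[0,0,0,2.3,3.3,0,-1],[0,0,0,2.65,3.85,0,-1],[0,0,0,2.85,4.15,0,-1],[0,0,0,2.87,4.19,0,-1],[0,0,0,2.87,4.19,0,-1],[0,0,0,2.87,4.19,0,-1]]' 30
python3 - <<'E'
from h import *
snap('top','t3');snap('wrist','w3')
a=cv2.imread('pics/t3.png')[150:260,310:420];b=cv2.imread('pics/w3.png')
cv2.imwrite('pics/j3.png',np.hstack([cv2.resize(a,(384,384)),cv2.resize(b,(416,384))]))
rows((.498,-.2865,.136))
E
```

```text
time: 6.95
tool_pos: [0.4986, -0.284, 0.2829]
tcp_rot: [-3.033, 0.813, 0.001]
contact_force: [0.4, 0.3, -1.6]
gripper_width: 0.0194
gripper_force: 30.0
shift [0.01  0.043 2.945] tcp [ 0.4986 -0.2845  0.2833] t 7.05
toolx [ 0.866 -0.5    0.   ] tooly [-0.5   -0.866 -0.001] toolz [ 0.  0. -1.]
```

View pics/j3.png

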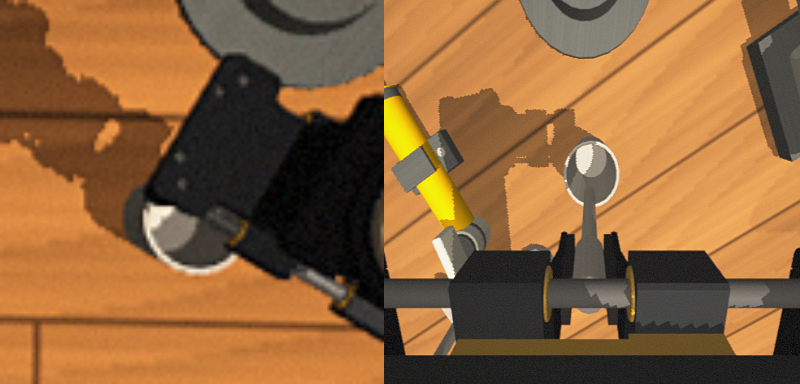

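The wrist half shows the pin's foot in line with the tin's rim, which is centred at (591,173). The top half shows the tin under the gripper. I'll lower the pin.

```bash
python3 -m pendant '[[0,0,0,0.01,0.04,0.5,-1],[0,0,0,0.01,0.04,1,-1],[0,0,0,0.01,0.04,1.5,-1],[0,0,0,0.01,0.04,2,-1],[0,0,0,0.01,0.04,2.4,-1],[0,0,0,0.01,0.04,2.65,-1],[0,0,0,0.01,0.04,2.8,-1],[0,0,0,0.01,0.04,2.87,-1],[0,0,0,0.01,0.04,2.9,-1],[0,0,0,0.01,0.04,2.9,-1]]' 30
```

```text
time: 8.05
tool_pos: [0.498, -0.2888, 0.1387]
tcp_rot: [3.033, -0.818, 0.002]
contact_force: [-0.4, -0.8, -2.5]
gripper_width: 0.0191
gripper_force: 30.0
```

```bash
python3 -m pendant '[[0,0,0,0,0,0.03,-1],[0,0,0,0,0,0.06,-1],[0,0,0,0,0,0.09,-1],[0,0,0,0,0,0.11,-1],[0,0,0,0,0,0.11,-1]]' 30
```

```text
time: 8.55
tool_pos: [0.4978, -0.2888, 0.133]
tcp_rot: [3.033, -0.818, 0.001]
contact_force: [0.4, 0.1, 1.9]
gripper_width: 0.0192
gripper_force: 30.0
```

Touchdown shows in the force, so I'll let go and rise.

```bash
python3 -m pendant '[[0,0,0,0,0,0,-0.3],[0,0,0,0,0,0,0],[0,0,0,0,0,0,0.5],[0,0,0,0,0,0,1],[0,0,0,0,0,0,1],[0,0,0,0,0,0,1],[0,0,0,0,0,0,1],[0,0,0,0,0,0,1],[0,0,0,0,0,-0.5,1],[0,0,0,0,0,-1.2,1],[0,0,0,0,0,-2,1],[0,0,0,0,0,-2.8,1],[0,0,0,0,0,-3.4,1],[0,0,0,0,0,-3.4,1]]' 30
python3 - <<'E'
from h import *
snap('side','s4');snap('wrist','w4')
a=cv2.imread('pics/s4.png')[80:200,200:320];b=cv2.imread('pics/w4.png')
cv2.imwrite('pics/j4.png',np.hstack([cv2.resize(a,(384,384)),cv2.resize(b,(416,384))]))
rows((.505,-.054,.30),np.radians(78.4))
E
```

```text
time: 9.95
tool_pos: [0.4999, -0.2895, 0.3078]
tcp_rot: [3.031, -0.818, 0.015]
contact_force: [-0.5, 0.1, -0.0]
gripper_width: 0.0873
gripper_force: 0.0
shift [-2.231 -4.13   0.055] tcp [ 0.4975 -0.2886  0.3029] t 10.05
toolx [ 0.864 -0.503  0.001] tooly [-0.503 -0.864  0.   ] toolz [ 0.001 -0.001 -1.   ]
az units (tool z down => neg) -2.324149625813778 j7 -1.7119709911255923
```

View pics/j4.png

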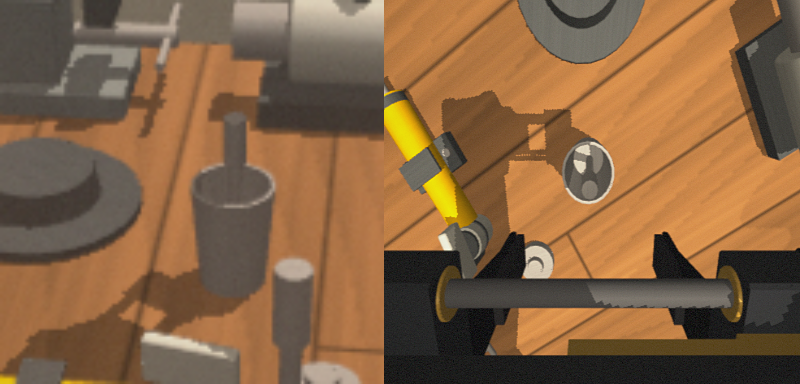

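The side half shows the pin standing in the tin, head at (235,120), and the wrist half agrees, with the pin in the tin at (590,180). On to the knob.

```bash
python3 -m pendant '[[0,0,0,-0.2,-0.4,0,1],[0,0,-0.5,-0.6,-1.1,0,1],[0,0,-1,-1,-1.9,0,1],[0,0,-1.5,-1.4,-2.6,0,1],[0,0,-2,-1.8,-3.3,0,1],[0,0,-2.3,-2.1,-3.85,0,1],[0,0,-2.3,-2.2,-4.1,0,1],[0,0,-2.3,-2.22,-4.12,0.3,1],[0,0,-2.3,-2.22,-4.12,0.6,1],[0,0,-2.3,-2.22,-4.12,0.6,1],[0,0,-2.3,-2.22,-4.12,0.6,1]]' 40
python3 - <<'E'
from h import *
im=snap('wrist','w5')
print([(np.round(d['xyz'],4).tolist(),round(d['confidence'],2)) for d in nets.find_in('wrist','bar')])
rows((.5055,-.0545,.08),np.radians(78.4))
cv2.imwrite('pics/w5c.png',cv2.resize(im[60:300,130:400,::-1],None,fx=2.4,fy=2.4,interpolation=cv2.INTER_CUBIC))
E
```

```text
time: 11.15
tool_pos: [0.505, -0.0558, 0.2719]
tcp_rot: [3.124, -0.326, -0.003]
contact_force: [0.5, -0.0, -0.5]
gripper_width: 0.0866
gripper_force: 0.0
[([0.506, -0.0565, 0.1014], 0.72)]
shift [-0.008 -0.017  3.859] tcp [ 0.5056 -0.0554  0.2729] t 11.25
toolx [ 0.979 -0.206  0.001] tooly [-0.206 -0.979  0.   ] toolz [ 0.001 -0.    -1.   ]
az units (tool z down => neg) -0.03406432231680616 j7 -1.8408389904423685
```

View pics/w5c.png

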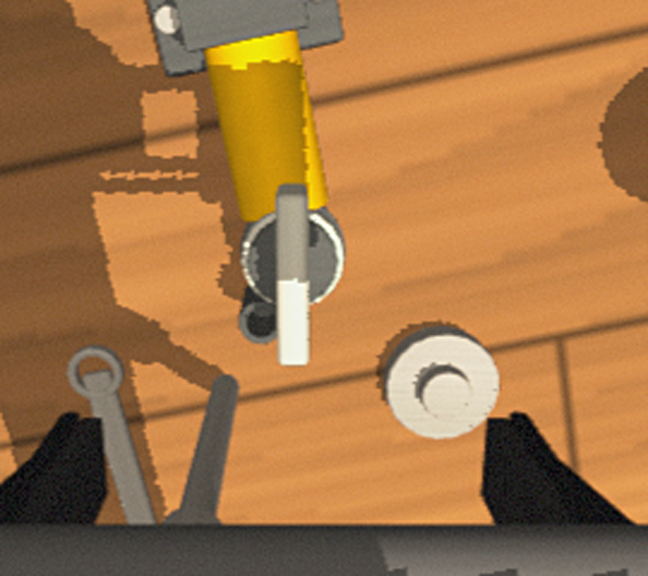

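The crop shows the bar from (291,188) to (293,362), square to the fingers, and the empty sleeve at (262,320).

Run:
```python
from h import *
a=atz('wrist',(130+291/2.4,60+188/2.4),.104);b=atz('wrist',(130+293.5/2.4,60+362/2.4),.104)
c=(a+b)/2;d=a-b;print(a,b,c,np.hypot(*d[:2]),np.degrees(np.arctan2(d[1],d[0])))
s=atz('wrist',(130+262/2.4,60+321/2.4),.056);print('sleeve',s)
rows((*c[:2],.08),np.arctan2(d[1],d[0])+np.pi/2)
```

```text
[ 0.54564221 -0.06262839  0.104     ] [ 0.47071433 -0.04794255  0.104     ] [ 0.50817827 -0.05528547  0.104     ] 0.07635352477871926 -11.08937709414805
sleeve [ 0.47824742 -0.03349942  0.056     ]
shift [ 0.047 -0.013  3.859] tcp [ 0.5056 -0.0554  0.2729] t 11.25
toolx [ 0.979 -0.206  0.001] tooly [-0.206 -0.979  0.   ] toolz [ 0.001 -0.    -1.   ]
az units (tool z down => neg) -0.09789218554829764 j7 -1.8408389904423685
```

```bash
python3 -m pendant '[[0,0,-0.08,0.05,-0.01,1,1],[0,0,-0.08,0.05,-0.01,2,0.7],[0,0,-0.08,0.05,-0.01,2.8,0.4],[0,0,-0.08,0.05,-0.01,3.4,0.2],[0,0,-0.08,0.05,-0.01,3.7,0],[0,0,-0.08,0.05,-0.01,3.86,-0.2],[0,0,-0.08,0.05,-0.01,3.86,-1],[0,0,-0.08,0.05,-0.01,3.86,-1],[0,0,-0.08,0.05,-0.01,3.86,-1],[0,0,-0.08,0.05,-0.01,3.86,-1],[0,0,-0.08,0.05,-0.01,3.86,-1],[0,0,-0.08,0.05,-0.01,3.86,-1],[0,0,-0.08,0.05,-0.01,3.86,-1],[0,0,-0.08,0.05,-0.01,3.86,-1]]' 30
python3 -c "
from h import *
rows((.508,-.0553,.08),0)
print(sensors.sense()['wrist_torque'],sensors.sense()['contact_force'])"
```

```text
time: 12.65
tool_pos: [0.5081, -0.0557, 0.0802]
tcp_rot: [3.125, -0.306, 0.001]
contact_force: [-1.3, -3.4, 6.3]
gripper_width: 0.0139
gripper_force: 30.0
shift [-0.003 -0.007  0.004] tcp [ 0.5081 -0.0557  0.0802] t 12.65
toolx [ 0.981 -0.194  0.001] tooly [-0.194 -0.981  0.001] toolz [ 0.001 -0.001 -1.   ]
az units (tool z down => neg) 9.850651371459268 j7 -1.9735611659566312
[-0.65192091  0.29406597  0.03070359] [-1.29405852 -3.40155994  6.34453576]
```

```bash
for i in 1; do python3 -m pendant '[[0,0,0.4,0,0,0,-1],[0,0,0.8,0,0,0,-1],[0,0,1.2,0,0,0,-1],[0,0,1.6,0,0,0,-1],[0,0,2,0,0,0,-1],[0,0,2.2,0,0,0,-1],[0,0,2.2,0,0,0,-1]]' 30; done
python3 -c "
from h import *
rows((.508,-.0553,.08),0)
print(sensors.sense()['wrist_torque'],sensors.sense()['contact_force'])"
```

```text
time: 13.35
tool_pos: [0.5078, -0.0564, 0.0802]
tcp_rot: [3.04, -0.782, 0.001]
contact_force: [-1.7, -4.6, 7.0]
gripper_width: 0.0139
gripper_force: 30.0
shift [-0.006 -0.021  0.005] tcp [ 0.5078 -0.0564  0.0802] t 13.35
toolx [ 0.876 -0.483  0.001] tooly [-0.483 -0.876  0.002] toolz [ 0.    -0.002 -1.   ]
az units (tool z down => neg) 7.6429920019041795 j7 -2.2364098609012215
[-0.92752219  0.46653942 -0.05672984] [-1.66242917 -4.56393006  6.98830962]
```

```bash
T='from h import *
s=sensors.sense();M=R.from_rotvec(s["tcp_rot"]).as_matrix();print("toolx deg",np.degrees(np.arctan2(M[1,0],M[0,0])),"tz",s["wrist_torque"][2],"j7",s["joint_pos"][6])'; echo "$T">t.py
python3 -m pendant '[[0,0,0.3,0,0,0,-1],[0,0,0.5,0,0,0,-1],[0,0,0.5,0,0,0,-1]]' 30; python3 t.py
python3 -m pendant '[[0,0,0.3,0,0,0,-1],[0,0,0.5,0,0,0,-1],[0,0,0.5,0,0,0,-1]]' 30; python3 t.py
python3 -m pendant '[[0,0,0.3,0,0,0,-1],[0,0,0.5,0,0,0,-1],[0,0,0.5,0,0,0,-1]]' 30; python3 t.py
```

```text
time: 13.65
tool_pos: [0.5077, -0.0566, 0.0802]
tcp_rot: [3.011, -0.888, 0.001]
contact_force: [-1.7, -5.0, 7.2]
gripper_width: 0.0137
gripper_force: 30.0
toolx deg -32.8685320669781 tz -0.07031005580882704 j7 -2.296118733298793
time: 13.95
tool_pos: [0.5076, -0.0567, 0.0802]
tcp_rot: [2.979, -0.989, 0.001]
contact_force: [-3.1, -5.1, 7.3]
gripper_width: 0.014
gripper_force: 30.0
toolx deg -36.717894192403 tz 0.44058970002974657 j7 -2.354420976601081
time: 14.25
tool_pos: [0.5079, -0.0568, 0.0802]
tcp_rot: [2.943, -1.089, 0.003]
contact_force: [-1.8, -6.1, 5.4]
gripper_width: 0.0149
gripper_force: 30.0
toolx deg -40.62317059478421 tz 0.754223134816454 j7 -2.413333501505464
```

The end stop shows: torque reached 0.75 N m at about -34° and the fingers held 30 N. On the third click the gripper's body would touch the decoy, so I'll open a little, straighten to the bar and tilt the body outward, then grip again.

```bash
python3 - <<'E'
from h import *
s=sensors.sense();print(s['joint_pos'])
q=R.from_rotvec([0,0,np.radians(-6.5)])*R.from_rotvec([0,np.radians(-28),0])
print(np.degrees(q.as_rotvec())/8)
Rt=R.from_rotvec(s['tcp_rot']);z=(Rt*q).as_matrix()[:,2]
t=np.array([.508,-.0557,.092])+.011*z; print(z)
rows(t)
E
python3 -m pendant '[[0,0,-0.4,0,0,0,-0.8],[0,0,-0.8,0,0,0,-0.4],[0,0,-0.8,0,0,0,-0.1],[0,0,-0.8,0,0,0,-0.1],[0,0,-0.8,0,0,0,-0.1]]'; python3 t.py
```

```text
[ 0.24184918  0.41224746 -0.26633356  2.04848684  0.17000204  0.70066582
 -2.4133335 ]
[-0.19852949 -3.4962153  -0.7962583 ]
[-0.38832093  0.260144   -0.88404296]
shift [-0.115 -0.007 -0.041] tcp [ 0.5079 -0.0568  0.0802] t 14.25
toolx [ 0.759 -0.651  0.003] tooly [-0.651 -0.759  0.003] toolz [ 0.    -0.004 -1.   ]
time: 14.75
tool_pos: [0.5077, -0.0544, 0.0794]
tcp_rot: [-3.001, 0.928, 0.0]
contact_force: [-0.7, -0.2, -0.4]
gripper_width: 0.0354
gripper_force: 0.0
toolx deg -34.37599614562599 tz 0.009623395914672947 j7 -2.320084855546242
```

```bash
python3 -m pendant '[[0,-0.6,0,-0.02,0,-0.02,-0.1],[0,-1.2,0,-0.04,0,-0.03,-0.1],[0,-1.8,0,-0.06,0,-0.03,-0.1],[0,-2.4,0,-0.08,0,-0.04,-0.1],[0,-3,0,-0.09,0,-0.04,-0.1],[0,-3.5,0,-0.1,0,-0.04,-0.1],[0,-3.5,0,-0.1,0,-0.04,-0.1],[0,-3.5,0,-0.1,0,-0.04,-0.1]]'; python3 t.py
python3 - <<'E'
from h import *
s=sensors.sense();z=R.from_rotvec(s['tcp_rot']).as_matrix()[:,2]
print('grasp pt',s['tool_pos']-.011*z,s['joint_pos'].__repr__())
rows(np.array([.508,-.0555,.092])+.011*z)
im=snap('wrist','w6');snap('side','s6');a=cv2.imread('pics/s6.png')[110:240,190:320]
cv2.imwrite('pics/j6.png',np.hstack([cv2.resize(a,(384,384)),cv2.resize(im[:,:,::-1],(416,384))]))
E
```

```text
time: 15.55
tool_pos: [0.5034, -0.0517, 0.0811]
tcp_rot: [-2.787, 0.862, 0.695]
contact_force: [-0.0, 0.4, 0.7]
gripper_width: 0.0394
gripper_force: 0.0
toolx deg -34.367684231598425 tz -0.02410064085531448 j7 -2.094412697803237
grasp pt [ 0.50768977 -0.05457312  0.09082644] array([ 0.40524923,  0.63859046, -0.36704161,  1.76545024, -0.03033951,
        1.19657609, -2.0944127 ])
shift [ 0.003  0.012 -0.028] tcp [ 0.5034 -0.0517  0.0811] t 15.55
toolx [ 0.729 -0.498 -0.469] tooly [-0.564 -0.826  0.   ] toolz [-0.387  0.265 -0.883]
```

View pics/j6.png

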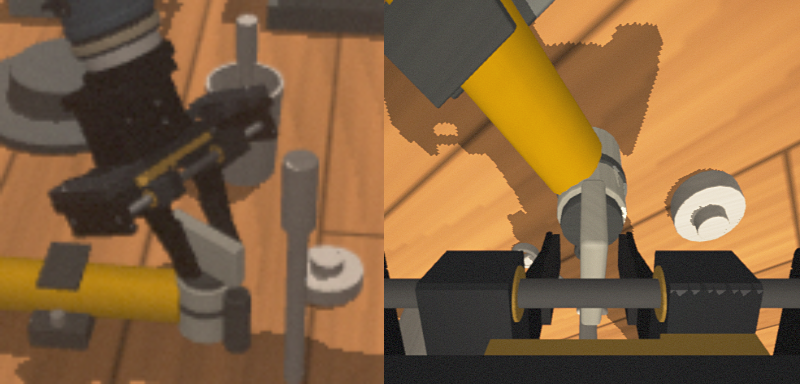

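The wrist half shows the bar upright at x≈593 between the open fingers, which is aligned. The side half shows the body leaning away from the decoy at (300,200). I'll grip and work out the turn.

```bash
python3 -m pendant '[[0,0,0,0,0,0,-1],[0,0,0,0,0,0,-1],[0,0,0,0,0,0,-1],[0,0,0,0,0,0,-1],[0,0,0,0,0,0,-1],[0,0,0,0,0,0,-1],[0,0,0,0,0,0,-1],[0,0,0,0,0,0,-1]]' 30; python3 t.py
cat > u.py <<'E'
from h import *
import sys
s=sensors.sense();Rt=R.from_rotvec(s['tcp_rot']);p=np.array(s['tool_pos'])
g=p-.011*Rt.as_matrix()[:,2]
for deg in map(float,sys.argv[1:]):
    Q=R.from_rotvec([0,0,np.radians(deg)]); rv=np.degrees((Rt.inv()*Q*Rt).as_rotvec())/8
    d=Rt.inv().apply(g+Q.apply(p-g)-p)/.05
    print(deg,rv.round(2).tolist(),d.round(3).tolist())
E
python3 u.py 8 16 24 32 40 48 56 62 68
```

```text
time: 16.45
tool_pos: [0.5028, -0.0532, 0.0818]
tcp_rot: [-2.788, 0.863, 0.697]
contact_force: [-2.3, -4.2, 4.2]
gripper_width: 0.0135
gripper_force: 30.0
toolx deg -34.430391272302465 tz 0.584065153923222 j7 -2.093849463877103
8.0 [-0.47, 0.0, -0.88] [0.001, 0.014, -0.0]
16.0 [-0.94, 0.01, -1.77] [0.004, 0.028, -0.002]
24.0 [-1.41, 0.01, -2.65] [0.008, 0.042, -0.004]
32.0 [-1.88, 0.01, -3.53] [0.014, 0.055, -0.007]
40.0 [-2.35, 0.01, -4.41] [0.022, 0.066, -0.011]
48.0 [-2.82, 0.02, -5.3] [0.031, 0.077, -0.016]
56.0 [-3.29, 0.02, -6.18] [0.041, 0.086, -0.021]
62.0 [-3.64, 0.02, -6.84] [0.049, 0.091, -0.026]
68.0 [-4.0, 0.02, -7.5] [0.058, 0.096, -0.03]
```

```bash
python3 -m pendant '[[-0.23,0,-0.44,0,0.007,0,-1],[-0.47,0,-0.88,0.001,0.014,0,-1],[-0.7,0,-1.32,0.002,0.021,-0.001,-1],[-0.94,0.01,-1.77,0.004,0.028,-0.002,-1],[-1.17,0.01,-2.21,0.006,0.035,-0.003,-1],[-1.41,0.01,-2.65,0.008,0.042,-0.004,-1],[-1.64,0.01,-3.09,0.011,0.049,-0.005,-1],[-1.88,0.01,-3.53,0.014,0.055,-0.007,-1],[-2.11,0.01,-3.97,0.018,0.06,-0.009,-1],[-2.35,0.01,-4.41,0.022,0.066,-0.011,-1],[-2.58,0.01,-4.85,0.026,0.072,-0.013,-1],[-2.82,0.02,-5.3,0.031,0.077,-0.016,-1],[-2.82,0.02,-5.3,0.031,0.077,-0.016,-1],[-2.82,0.02,-5.3,0.031,0.077,-0.016,-1]]' 30; python3 t.py
python3 u.py 4 8 12 16 20 21
python3 - <<'E'
from h import *
im=snap('wrist','w7');snap('side','s7');a=cv2.imread('pics/s7.png')[110:240,190:320]
cv2.imwrite('pics/j7.png',np.hstack([cv2.resize(a,(384,384)),cv2.resize(im[:,:,::-1],(416,384))]))
E
```

```text
time: 17.85
tool_pos: [0.5023, -0.0559, 0.0818]
tcp_rot: [2.973, 0.353, -0.74]
contact_force: [-3.3, -1.8, 4.0]
gripper_width: 0.0138
gripper_force: 30.0
toolx deg 13.53439587345797 tz -0.0017712416461490733 j7 -1.659109811857442
4.0 [-0.23, 0.0, -0.44] [0.0, 0.007, -0.0]
8.0 [-0.47, 0.0, -0.88] [0.001, 0.014, -0.0]
12.0 [-0.7, 0.0, -1.33] [0.002, 0.021, -0.001]
16.0 [-0.94, 0.0, -1.77] [0.004, 0.028, -0.002]
20.0 [-1.17, 0.0, -2.21] [0.006, 0.035, -0.003]
21.0 [-1.23, 0.0, -2.32] [0.006, 0.037, -0.003]
```

View pics/j7.png

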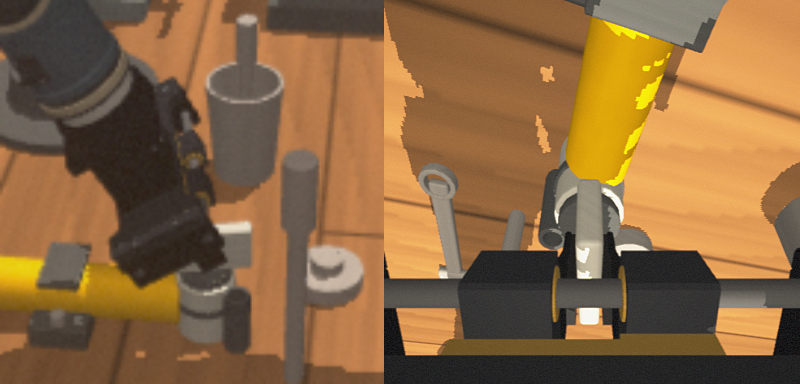

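The wrist half shows the bar held square between the pads at (590,250). The decoy is standing and clear, with its shank at (512,235). On towards the third click.

```bash
python3 -m pendant '[[-0.23,0,-0.44,0,0.007,0,-1],[-0.47,0,-0.88,0.001,0.014,0,-1],[-0.7,0,-1.33,0.002,0.021,-0.001,-1],[-0.7,0,-1.33,0.002,0.021,-0.001,-1]]' 30; python3 t.py; python3 u.py 3 6 9 10
```

```text
time: 18.35
tool_pos: [0.5026, -0.0565, 0.0818]
tcp_rot: [2.874, 0.657, -0.715]
contact_force: [-4.3, -0.7, 5.0]
gripper_width: 0.014
gripper_force: 30.0
toolx deg 25.733877257008565 tz -0.059857862302357775 j7 -1.5475901778685508
3.0 [-0.18, 0.0, -0.33] [0.0, 0.005, -0.0]
6.0 [-0.35, 0.0, -0.66] [0.001, 0.011, -0.0]
9.0 [-0.53, 0.0, -0.99] [0.001, 0.016, -0.001]
10.0 [-0.59, 0.0, -1.1] [0.001, 0.018, -0.001]
```

```bash
python3 -m pendant '[[-0.18,0,-0.33,0,0.005,0,-1],[-0.35,0,-0.66,0.001,0.011,0,-1],[-0.53,0,-0.99,0.001,0.016,-0.001,-1],[-0.53,0,-0.99,0.001,0.016,-0.001,-1],[-0.53,0,-0.99,0.001,0.016,-0.001,-1]]' 30; python3 t.py
python3 - <<'E'
from h import *
im=snap('wrist','w8');snap('side','s8');a=cv2.imread('pics/s8.png')[110:240,190:320]
cv2.imwrite('pics/j8.png',np.hstack([cv2.resize(a,(384,384)),cv2.resize(im[:,:,::-1],(416,384))]))
E
```

```text
time: 18.85
tool_pos: [0.5028, -0.057, 0.0817]
tcp_rot: [2.786, 0.865, -0.693]
contact_force: [-3.1, 1.1, 6.7]
gripper_width: 0.0135
gripper_force: 30.0
toolx deg 34.48054031356429 tz -0.31100340077536887 j7 -1.4675773086022583
```

View pics/j8.png

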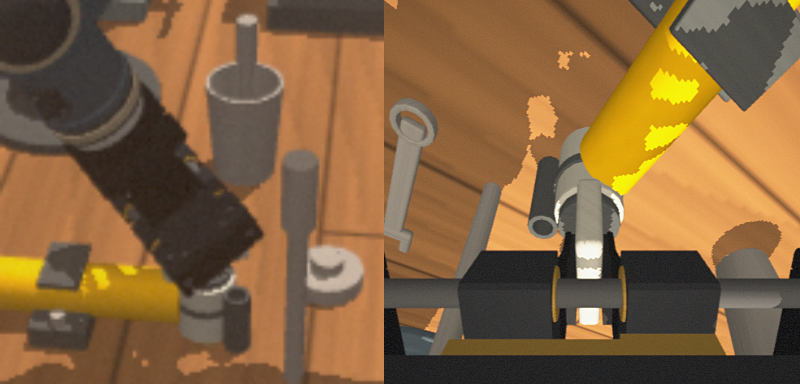

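The wrist half shows the bar square in the pads, turned 68.7° (1.20 rad) from home. The side half shows the pin upright in the tin and the decoy untouched.

```bash
python3 -c "
from h import *
print(r.finish_job())"
```

```text
the job is handed in; nothing more can be done
None
```

The job is handed in at about 19 s of the 58 s; the hand-in returned no verdict. The pin was let go standing in the tin, the knob was turned home against its stop and back to about 1.20 rad (third click), and the fingers still grip it with 30 N.

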